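Sort microscope damping feet by squeezing them

ROBOT

A 6-joint arm with a two-finger parallel gripper is mounted at the origin on the work surface. World frame = base frame: x ahead of the robot, y to its left, z up, the work surface at z = 0. Lengths are in m, angles in rad, forces in N, time in s.
With the tool pointing down it reaches from about 0.25 to 0.725 m from the base axis. Payload 4 kg.
Tool frame: the origin (TCP) lies on the centre line of the jaws, within the pads' length; the fingertips stand 19 mm ahead of it and the grasp point (between the pads) is the TCP; z points along the fingers, y is the direction in which the jaws open and shut (so a half turn about z gives the same grasp; the last joint's range is limited). The gripper opens to 85 mm and grips with 20 to 120 N. Pads are 22 mm wide; open, the fingers measure 114 mm over their backs; the gripper's body (76 mm by 85 mm) begins 54 mm behind the grasp point. The pads swing forward as they close: fully open they stand 13 mm farther back than shut.
Start: joints at [-1.251, 0.241, 0.005, 1.335, 0, 1.571], TCP at [0.157, -0.475, 0.25] pointing down, gripper open.
Joint ranges: [-2.72, 2.72], [-1.05, 1.87], [-1.09, 1.28], [-1.99, 2.15], [-1.42, 1.44], [-3.14, 3.14]. Speed limits (rad/s): [2.79, 2.79, 3.14, 3.14, 3.14, 3.14].

INTERFACE

Orientations are given as a rotation vector (axis times angle).
In Python, from rig import status, snapshot, camera_model, ticket gives the robot as it stands.
- The arm moves only by the tool play_rows, never from a script. Its argument "commands" is text: rows parted by semicolons, each of 7 numbers parted by spaces: the shift along the tool's x, y, z normalised to -1 to 1, where 1 is 400 mm, then the turn, a rotation vector about the tool's x, y, z normalised to -1 to 1, where 1 is 180 degrees, then the opening, from 0 (shut) to 1 (fully open). In form: tx ty tz wx wy wz gripper; .... A call has 1 to 8 rows; each row is the pose to reach, as a shift and turn from the pose measured when the call began, along the tool's axes at that moment, turning the shorter way round; what a row does not reach only later rows make up. A row lasts 1/10 s, in which the tool goes at most 50 mm and 8.59 degrees, less where a joint would pass 70% of its speed; a pose out of reach is approached as far as the arm can. A call with a number of a shift or a turn outside -1 to 1 is refused whole. A call with a gripper value outside its range is refused whole. The fingers move at their own pace and stop on an object; "squeeze" is the grip in N (left out, the last holds). Time passes only in rows, so rows that repeat a pose let the fingers close. It gives the time, the measured TCP pose, the force and the opening at its end, in the units of the state.
- status.sense(): the state, without advancing time (a new reading comes with each control period).
- snapshot(name): name is "side" or "top"; returns (picture, depth): 400x640x3 uint8, red, green, blue; 400x640 float32, m along the optical axis (not along the pixel's ray), 0 where there is no reading.
- camera_model(name): a dict with "fx", "fy", "cx", "cy" (pixels), "distortion" ([k1, k2, p1, p2, k3] as OpenCV has them; the pictures are not rectified), "world_to_cam" (4x4, takes a point from world to camera coordinates). Camera axes: x right, y up, looking along -z (the intrinsics and any distortion apply to the point x, -y, -z); pixel columns grow to the right and rows downward; lengths in m; the calibration is good to about 2 mm. A picture is of the moment at which its call begins. camera_model takes no time and is no camera call.
- ticket.sign_off(): hands the job in, once; it reports no verdict.
The state is a dict: "time_s": time; "q": joint angles; "qvel": joint speeds; "effort": joint torques, N m; "eef_pos": TCP position; "orientation": TCP orientation; "wrist_force": force on the tool from outside, world axes, zero at the start; "moment": the same for the moment, N m; "width": finger opening in m.
Only numpy, scipy, OpenCV 4.12 (cv2) and the standard library are available. Lean on these libraries where they do the work, as an engineer would, in place of code of your own. Each camera call takes 0.05 s, during which the arm holds its last target. There are 200 camera calls.

TASK

The three rubber damping feet in the black tray look alike but differ in stiffness: going along the row from the robot's left to its right, press each cap down about 4 mm for a good half second to feel how hard it pushes back, never squeezing one beyond 6 mm. Then seat the softest foot upright and fully home in the block with the square socket and the stiffest in the block with the round socket, setting them down gently, leave the middle one in its nest, let go, and leave the spacer ring, vial and dish where they are.

Things in the scene. Friction and masses are not known exactly. Their poses are not given: they have to be found in the camera images.
- tray: fixed black plastic tray 70 x 200 x 12 mm; origin at the centre of its underside, on the bench. Its y axis runs along the row of three round nests at y = +60 mm (robot's left), 0 and -60 mm (right); each nest is 39 mm across and 6 mm deep, so a foot's underside stands 6 mm above the bench
- foot_a_mid (a point): centre of a loose damping foot (0.1 kg), 24 mm above its underside, z up: aluminium cylinder 36 mm across, 30 mm tall, 2 mm chamfer at its bottom edge; above it a thinner black ribbed rubber column with a flat steel cap disc 29 mm across, 6 mm thick. Cap top 46 to 50 mm above the underside, different from foot to foot. The three look alike; each starts in any of the tray's nests
- foot_b_mid (a point): centre of a loose damping foot (0.1 kg), 24 mm above its underside, z up: aluminium cylinder 36 mm across, 30 mm tall, 2 mm chamfer at its bottom edge; above it a thinner black ribbed rubber column with a flat steel cap disc 29 mm across, 6 mm thick. Cap top 46 to 50 mm above the underside, different from foot to foot. The three look alike; each starts in any of the tray's nests
- foot_c_mid (a point): centre of a loose damping foot (0.1 kg), 24 mm above its underside, z up: aluminium cylinder 36 mm across, 30 mm tall, 2 mm chamfer at its bottom edge; above it a thinner black ribbed rubber column with a flat steel cap disc 29 mm across, 6 mm thick. Cap top 46 to 50 mm above the underside, different from foot to foot. The three look alike; each starts in any of the tray's nests
- foot_a_cap (a joint): how far this foot's cap is pressed straight down, m: 0 when free, 0.009 when solid; it springs back by itself. The rubber is a linear spring of 0.7 to 4.5 N per mm, a different one in each foot, each at least 1.5 times the next softer one
- foot_b_cap (a joint): how far this foot's cap is pressed straight down, m: 0 when free, 0.009 when solid; it springs back by itself. The rubber is a linear spring of 0.7 to 4.5 N per mm, a different one in each foot, each at least 1.5 times the next softer one
- foot_c_cap (a joint): how far this foot's cap is pressed straight down, m: 0 when free, 0.009 when solid; it springs back by itself. The rubber is a linear spring of 0.7 to 4.5 N per mm, a different one in each foot, each at least 1.5 times the next softer one
- round_block_hole0 (a point): centre of the mouth of the round socket in a fixed white plastic block 70 x 70 x 14 mm; the mouth is 14 mm above the bench, the socket is 39 mm across and 8 mm deep with a 1.5 mm chamfer; z up
- square_block_hole0 (a point): centre of the mouth of the square socket in the other fixed white plastic block 70 x 70 x 14 mm; the mouth is 14 mm above the bench, the socket is 39 x 39 mm and 8 mm deep with a 1.5 mm chamfer; z up. The two blocks may have changed places
- spacer: bystander: loose steel spacer ring 24 mm across, 14 mm tall, lying between tray and blocks; origin at the centre of its underside
- vial: bystander: loose amber glass jar 32 mm across, 70 mm tall, beyond the tray; origin at the centre of its underside
- dish: bystander: loose white open dish 84 mm across, 16 mm tall, beyond the tray; origin at the centre of its underside
There are look-alikes about, which are no part of the job. Leave any brown or turquoise look-alike of the part that bears square_block_hole0 alone.

How it is judged:
On the way, in this order (a step that is already met when the one before it is completed fails the run):
1. the cap in the tray's left nest is held 3 to 5.2 mm down (((y of foot_a_mid in the frame of tray between 0.03 and 0.09 m and value of joint foot_a_cap between 0.003 and 0.0052 m) or (y of foot_b_mid in the frame of tray between 0.03 and 0.09 m and value of joint foot_b_cap between 0.003 and 0.0052 m) or (y of foot_c_mid in the frame of tray between 0.03 and 0.09 m and value of joint foot_c_cap between 0.003 and 0.0052 m))), for 0.3 s.
2. the cap in the middle nest is held 3 to 5.2 mm down (((y of foot_a_mid in the frame of tray between -0.03 and 0.03 m and value of joint foot_a_cap between 0.003 and 0.0052 m) or (y of foot_b_mid in the frame of tray between -0.03 and 0.03 m and value of joint foot_b_cap between 0.003 and 0.0052 m) or (y of foot_c_mid in the frame of tray between -0.03 and 0.03 m and value of joint foot_c_cap between 0.003 and 0.0052 m))), for 0.3 s.
3. the cap in the right nest is held 3 to 5.2 mm down (((y of foot_a_mid in the frame of tray between -0.09 and -0.03 m and value of joint foot_a_cap between 0.003 and 0.0052 m) or (y of foot_b_mid in the frame of tray between -0.09 and -0.03 m and value of joint foot_b_cap between 0.003 and 0.0052 m) or (y of foot_c_mid in the frame of tray between -0.09 and -0.03 m and value of joint foot_c_cap between 0.003 and 0.0052 m))), for 0.3 s.
At the end, for the whole second after the job is handed in: Softest foot (its unloaded cap sags most) in the square socket, stiffest (sags least) in the round one: upright (3 degrees), within 4 mm (square) or 3.5 mm (round) of its centre and 2.5 mm of its floor; the middle foot upright in its nest within 8 mm of its start; at rest, no cap pressed (((horizontal distance between foot_a_mid and square_block_hole0 below 0.004 m and z of foot_a_mid in the frame of square_block_hole0 below 0.0185 m and angle between foot_a_mid's own z axis and vertical below 0.06 rad and value of joint foot_a_cap between 0.00011 and 0.001 m) or (horizontal distance between foot_b_mid and square_block_hole0 below 0.004 m and z of foot_b_mid in the frame of square_block_hole0 below 0.0185 m and angle between foot_b_mid's own z axis and vertical below 0.06 rad and value of joint foot_b_cap between 0.00011 and 0.001 m) or (horizontal distance between foot_c_mid and square_block_hole0 below 0.004 m and z of foot_c_mid in the frame of square_block_hole0 below 0.0185 m and angle between foot_c_mid's own z axis and vertical below 0.06 rad and value of joint foot_c_cap between 0.00011 and 0.001 m)) and ((horizontal distance between foot_a_mid and round_block_hole0 below 0.0035 m and z of foot_a_mid in the frame of round_block_hole0 below 0.0185 m and angle between foot_a_mid's own z axis and vertical below 0.06 rad and value of joint foot_a_cap below 0.001 m and value of joint foot_a_cap below 5.7e-05 m) or (horizontal distance between foot_b_mid and round_block_hole0 below 0.0035 m and z of foot_b_mid in the frame of round_block_hole0 below 0.0185 m and angle between foot_b_mid's own z axis and vertical below 0.06 rad and value of joint foot_b_cap below 0.001 m and value of joint foot_b_cap below 5.7e-05 m) or (horizontal distance between foot_c_mid and round_block_hole0 below 0.0035 m and z of foot_c_mid in the frame of round_block_hole0 below 0.0185 m and angle between foot_c_mid's own z axis and vertical below 0.06 rad and value of joint foot_c_cap below 0.001 m and value of joint foot_c_cap below 5.7e-05 m)) and ((distance of foot_a_mid from where it was at the start of the episode below 0.008 m and angle between foot_a_mid's own z axis and vertical below 0.06 rad and value of joint foot_a_cap below 0.001 m) or (distance of foot_b_mid from where it was at the start of the episode below 0.008 m and angle between foot_b_mid's own z axis and vertical below 0.06 rad and value of joint foot_b_cap below 0.001 m) or (distance of foot_c_mid from where it was at the start of the episode below 0.008 m and angle between foot_c_mid's own z axis and vertical below 0.06 rad and value of joint foot_c_cap below 0.001 m)) and velocity of joint each of foot_a_cap, foot_b_cap, foot_c_cap below 0.005 m/s); the robot touches nothing.
It fails at once if a foot is squeezed by more than 6.5 mm (value of joint any of foot_a_cap, foot_b_cap, foot_c_cap above 0.0065 m).
It fails at once if a foot is forced or dropped on a socket block (over 45 N) (contact force between any of foot_a, foot_b, foot_c and round_block above 45 N or contact force between any of foot_a, foot_b, foot_c and square_block above 45 N).
It fails at once if the spacer, vial or dish is moved by more than 20 mm (distance of any of spacer, vial, dish from where it was at the start of the episode above 0.02 m).
It also fails if it takes over 72 s, if anything falls off the work surface, if the arm or the gripper's body presses on something with over 40 N, if the wrist force passes 120 N, or if a joint passes its speed limit or range.

## Working session

There is one attempt and no reset: what is moved stays moved. The work goes in short steps, Python scripts to look and compute and a tool call to move; the robot and the scene stay as the last step left them, time stands still between calls to the robot, and variables do not carry over. Pictures are saved under pics/ and viewed, about 8 in all and at most 12, crops included, and the job is handed in when it is done.

Besides the shell and the picture viewer there is one more tool, called after "Call:" as name(argument=value, ...) on one line, values as JSON. play_rows: Moves the arm, as the interface text tells. Its arguments: {"type":"object","properties":{"commands":{"type":"string"},"squeeze":{"type":"number"}},"required":["commands"]}

```bash
mkdir -p pics; ls; python3 - <<'E'
from rig import status, snapshot, camera_model
import cv2,numpy as np
print(status.sense())
for n in("side","top"):
    p,d=snapshot(n); cv2.imwrite(f"pics/{n}0.png",p[:,:,::-1]); np.save(f"{n}0.npy",d)
    print(n,camera_model(n))
E
```

```text
pics
{'time_s': 0.0, 'q': array([-1.25102295e+00,  2.41412852e-01,  3.69443687e-03,  1.33518696e+00,
        4.68280669e-05,  1.57080416e+00]), 'qvel': array([-0.00033295,  0.00148334, -0.0017991 ,  0.00035524, -0.00065789,
       -0.00076119]), 'effort': array([ 2.08906953e-03, -3.72318900e+01,  2.52407509e+01,  1.72533671e-02,
       -1.44555804e-05,  9.09038818e-06]), 'eef_pos': array([ 0.15699923, -0.47407798,  0.24940161]), 'orientation': array([-3.09946166e+00, -4.99816574e-01,  4.54524430e-04]), 'wrist_force': array([-0.17976212, -0.45474104, -0.51660476]), 'moment': array([-0.03432408,  0.0190856 , -0.00059021]), 'width': 0.08577393564905365}
side {'fx': 490.993544453974, 'fy': 490.993544453974, 'cx': 322.6278665987476, 'cy': 197.10288844081168, 'distortion': array([0.03190967, 0.        , 0.        , 0.        , 0.        ]), 'world_to_cam': array([[-7.06402112e-01, -7.07810593e-01,  4.68689664e-04,
         3.57116165e-01],
       [ 4.54529694e-01, -4.53117423e-01,  7.66868540e-01,
        -3.04275255e-01],
       [-5.42585305e-01,  5.41930590e-01,  6.41804037e-01,
        -8.08955399e-01],
       [ 0.00000000e+00,  0.00000000e+00,  0.00000000e+00,
         1.00000000e+00]])}
top {'fx': 436.4813215492841, 'fy': 436.4813215492841, 'cx': 326.4152519174925, 'cy': 195.69306474808147, 'distortion': array([-0.09391867,  0.        ,  0.        ,  0.        ,  0.        ]), 'world_to_cam': array([[-0.00179049, -0.99999353, -0.00311892, -0.04227542],
       [ 0.9938515 , -0.00212476,  0.11070087, -0.55805626],
       [-0.11070678, -0.00290153,  0.99384888, -0.90029337],
       [ 0.        ,  0.        ,  0.        ,  1.        ]])}
```

View pics/top0.png

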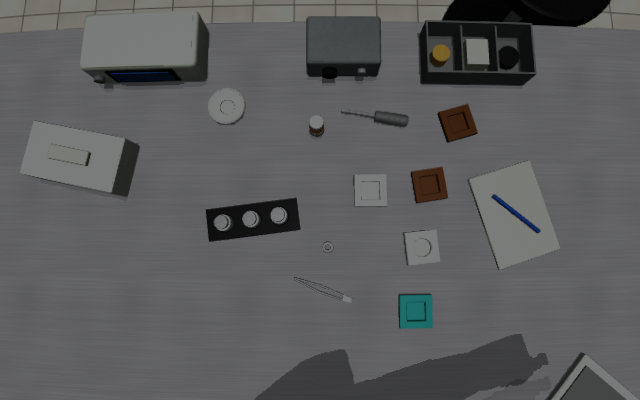

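View pics/side0.png

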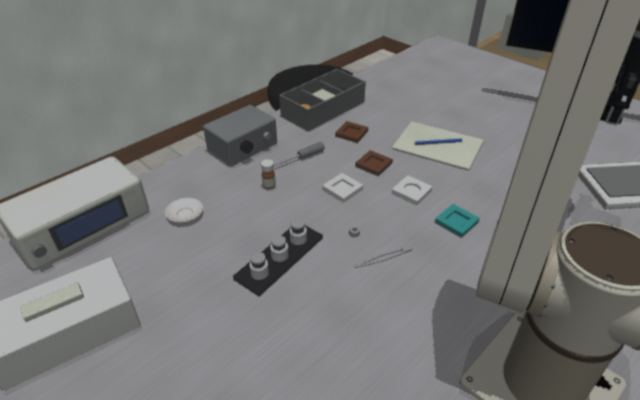

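Top view: the tray spans about (206–300, 198–241) with caps at (222,223), (251,219) and (279,215). The white square-socket block is at (370,190) and the white round-socket block at (422,247). The brown blocks at (429,185) and (458,123) and the turquoise block at (416,311) are look-alikes to avoid. The spacer is at (328,247), the vial at (316,125) and the dish at (227,107). I'll measure these and confirm them in one crop.

```bash
cat > h.py <<'E'
import numpy as np,cv2
from rig import camera_model
def ray(n,uv,z):
    """pixels -> world points on the plane at height z"""
    c=camera_model(n); K=np.array([[c['fx'],0,c['cx']],[0,c['fy'],c['cy']],[0,0,1]])
    p=cv2.undistortPoints(np.float64(uv).reshape(-1,1,2),K,c['distortion'])[:,0]
    W=np.linalg.inv(c['world_to_cam']); d=np.c_[p[:,0],-p[:,1],-np.ones(len(p))]@W[:3,:3].T
    o=W[:3,3]; return o+d*((z-o[2])/d[:,2])[:,None]
def quad(n,mask,z):
    """centre, sides, angle of the largest blob at height z"""
    cs,_=cv2.findContours(mask.astype(np.uint8),cv2.RETR_EXTERNAL,cv2.CHAIN_APPROX_NONE)
    c=max(cs,key=cv2.contourArea)[:,0]
    w=ray(n,c,z)[:,:2]; return cv2.minAreaRect((w*1000).astype(np.float32))
E
python3 - <<'E'
from h import *
t=cv2.imread("pics/top0.png").astype(int);s=cv2.imread("pics/side0.png").astype(int)
def roi(im,u0,u1,v0,v1,f):
    m=np.zeros(im.shape[:2],bool); m[v0:v1,u0:u1]=f(im[v0:v1,u0:u1]); 
    return cv2.morphologyEx(m.astype(np.uint8),cv2.MORPH_OPEN,np.ones((3,3)))
W=lambda a:a.min(2)>150
B=lambda a:a.max(2)<60
print(t[190,355:390].tolist()[::4], t[219,240:262,0].tolist(), t[235,200:300:10,0])
print('sq',quad('top',roi(t,348,393,168,213,W),.014),quad('side',roi(s,318,366,170,203,W),.014))
print('rd',quad('top',roi(t,400,444,225,270,W),.014),quad('side',roi(s,388,435,174,206,W),.014))
print('tray',quad('top',roi(t,200,305,195,245,B),.012))
for nm,bx in dict(L=(212,233,212,234),M=(241,262,208,231),R=(269,290,204,227)).items():
    print(nm,quad('top',roi(t,*bx,lambda a:a.min(2)>110),.054))
print('spacer',ray('top',[[328,247]],.014),'vial',ray('top',[[316,120]],.07),'dish',ray('top',[[227,106]],.016))
a=cv2.resize(t[165:275,345:470].astype(np.uint8),None,fx=3,fy=3,interpolation=2)
b=cv2.resize(t[195:250,200:310].astype(np.uint8),None,fx=3.4,fy=3.4,interpolation=2)
c=np.zeros((max(a.shape[0],b.shape[0]),a.shape[1]+b.shape[1],3),np.uint8);c[:a.shape[0],:a.shape[1]]=a;c[:b.shape[0],a.shape[1]:]=b
cv2.imwrite("pics/c1.png",c)
E
```

```text
[[123, 123, 122], [123, 123, 122], [123, 124, 123], [123, 123, 122], [123, 124, 122], [123, 124, 122], [78, 81, 79], [124, 124, 122], [100, 97, 98]] [17, 16, 89, 111, 114, 114, 115, 118, 119, 119, 118, 117, 119, 120, 123, 98, 67, 119, 105, 39, 25, 13] [ 99  15  16  16  17  18  86 102 103 103]Traceback (most recent call last):
  File "<stdin>", line 9, in <module>
  File "h.py", line 12, in quad
    c=max(cs,key=cv2.contourArea)[:,0]
      ~~~^^^^^^^^^^^^^^^^^^^^^^^^
ValueError: max() iterable argument is empty
```

```bash
cat >> h.py <<'E'
def cloud(n,d):
    c=camera_model(n); K=np.array([[c['fx'],0,c['cx']],[0,c['fy'],c['cy']],[0,0,1]])
    h,w=d.shape; uv=np.stack(np.meshgrid(np.arange(w),np.arange(h)),-1).reshape(-1,1,2).astype(float)
    p=cv2.undistortPoints(uv,K,c['distortion'])[:,0].reshape(h,w,2)
    P=np.stack([p[...,0]*d,-p[...,1]*d,-d],-1); W=np.linalg.inv(c['world_to_cam'])
    return P@W[:3,:3].T+W[:3,3]
def roi(im,u0,u1,v0,v1,f):
    m=np.zeros(im.shape[:2],bool); m[v0:v1,u0:u1]=f(im[v0:v1,u0:u1])
    return cv2.morphologyEx(m.astype(np.uint8),cv2.MORPH_OPEN,np.ones((3,3)))
E
python3 - <<'E'
from h import *
t=cv2.imread("pics/top0.png").astype(int);s=cv2.imread("pics/side0.png").astype(int)
C=cloud('top',np.load('top0.npy'))
z=C[...,2]*1000
print('table z',z[300:330,100:200].mean().round(1),z[300:330,100:200].std().round(2),'sq',np.median(z[178:203,358:364]).round(1), 'rd',np.median(z[235:240,408:436]).round(1))
print('tray z',z[235:237,212:240].round(1).mean(),'side white',s[183,330:336,0],s[195,350:362,0])
W=lambda a:a.min(2)>113
B=lambda a:a.max(2)<50
for k,bx in dict(sq=(345,396,165,216),rd=(397,447,222,273)).items(): print(k,quad('top',roi(t,*bx,W),.014))
for k,bx in dict(sq=(318,366,170,203),rd=(388,435,174,206)).items(): print(k,'side',quad('side',roi(s,*bx,lambda a:a.min(2)>150-25),.014))
print('tray',quad('top',roi(t,200,305,195,245,B),.012))
for nm,bx in dict(L=(210,235,210,236),M=(239,264,206,233),R=(267,292,202,229)).items():
    print(nm,'depthmask',quad('top',roi(C,*bx,lambda a:a[...,2]>.046),.054),'z',np.sort(z[bx[2]:bx[3],bx[0]:bx[1]].ravel())[-120::30].round(1))
print('spacer',ray('top',[[328,247]],.014),'vial',ray('top',[[316,120]],.07),'dish',ray('top',[[227,106]],.016))
a=cv2.resize(t[165:275,345:470].astype(np.uint8),None,fx=3,fy=3,interpolation=2)
b=cv2.resize(t[195:250,200:310].astype(np.uint8),None,fx=3.4,fy=3.4,interpolation=2)
c=np.zeros((max(a.shape[0],b.shape[0]),a.shape[1]+b.shape[1],3),np.uint8);c[:a.shape[0],:a.shape[1]]=a;c[:b.shape[0],a.shape[1]:]=b
cv2.imwrite("pics/c1.png",c)
E
```

```text
table z 5.1 67.46 sq 13.5 rd 13.9
tray z 12.310714285714285 side white [176 174 171 157 135 127] [105 101 101 109 119 127 133 137 138 138 137 137]
sq ((573.3786010742188, -139.2460479736328), (67.81903839111328, 68.07806396484375), 89.85799407958984)
rd ((447.9781799316406, -249.77420043945312), (69.27801513671875, 67.48522186279297), 6.167567253112793)
sq side ((573.9479370117188, -134.5886688232422), (117.04134368896484, 123.59185028076172), 45.0897102355957)
rd side ((446.955810546875, -242.6370391845703), (113.26124572753906, 129.7255096435547), 39.23515319824219)
tray ((508.9159240722656, 117.80486297607422), (70.6544418334961, 200.72923278808594), 7.508238315582275)
L depthmask ((501.8060302734375, 178.08045959472656), (27.186321258544922, 25.27648162841797), 1.2089028358459473) z [52.5 53.8 54.9 55.7]
M depthmask ((509.1625061035156, 118.42402648925781), (24.94718360900879, 27.2685489654541), 0.01424318179488182) z [51.4 52.4 53.1 53.9]
R depthmask ((517.4317016601562, 58.10700225830078), (27.105941772460938, 24.939022064208984), 89.95565795898438) z [53.8 54.8 55.6 56.5]
spacer [[ 0.44900672 -0.04652595  0.014     ]] vial [[ 0.71283673 -0.02200304  0.07      ]] dish [[0.76234597 0.17909042 0.016     ]]
```

View pics/c1.png

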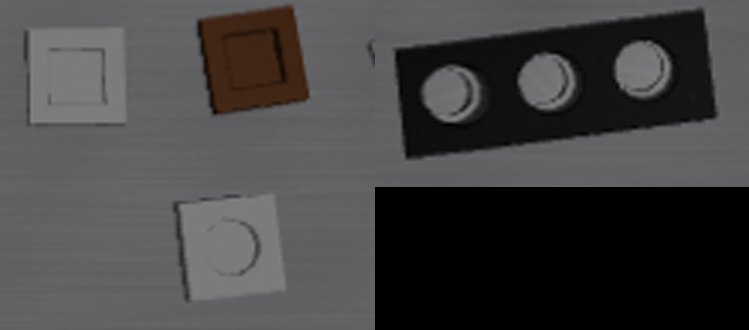

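The crop confirms it. The white block with the square socket is at (370,190) and the white block with the round socket at (422,247); the brown and turquoise ones are only look-alikes. The measured tray centre is (0.509, 0.118) at 7.5°, with nests ±60 mm along the row.

```bash
cat >> h.py <<'E'
def go(x,y,z,yaw):
    """row numbers to a tool-down pose whose jaw (y) axis is at yaw degrees"""
    from rig import status
    from scipy.spatial.transform import Rotation as Ro
    s=status.sense(); R=Ro.from_rotvec(s['orientation'])
    a=np.radians(yaw); Y=np.array([np.cos(a),np.sin(a),0]); Z=np.array([0,0,-1.])
    T=Ro.from_matrix(np.c_[np.cross(Y,Z),Y,Z])
    d=R.inv().apply(np.array([x,y,z])-s['eef_pos'])/.4; w=(R.inv()*T).as_rotvec()/np.pi
    print('t',round(s['time_s'],2),'tcp',(s['eef_pos']*1e3).round(1),'F',s['wrist_force'].round(2),'w',round(s['width']*1e3,1))
    print('row',d.round(4),w.round(4),'rows',np.linalg.norm(d)*8,np.linalg.norm(w)*180/8.59)
E
python3 -c "
from h import *
go(.33,-.14,.25,-28);go(.501,.1775,.095,7.5)"
```

```text
t 0.1 tcp [ 157.  -474.1  249.5] F [ 0.23  0.44 -0.31] w 85.5
row [ 0.6731 -0.657  -0.    ] [-6.000e-04 -2.000e-04 -2.426e-01] rows 7.525199331904651 5.084625288796803
t 0.1 tcp [ 157.  -474.1  249.5] F [ 0.23  0.44 -0.31] w 85.5
row [ 1.3285 -1.2754  0.3887] [-5.000e-04 -4.000e-04 -4.399e-01] rows 15.057544190297813 9.217329861200156
```

Call:
play_rows(commands="0.673 -0.657 0 0 0 -0.2426 0;0.673 -0.657 0 0 0 -0.2426 0;0.673 -0.657 0 0 0 -0.2426 0;0.673 -0.657 0 0 0 -0.2426 0;0.673 -0.657 0 0 0 -0.2426 0;0.673 -0.657 0 0 0 -0.2426 0;0.673 -0.657 0 0 0 -0.2426 0;0.673 -0.657 0 0 0 -0.2426 0", squeeze=30)

```text
time_s: 0.9
eef_pos: [0.3305, -0.1372, 0.2498]
orientation: [-2.688, -1.621, -0.001]
wrist_force: [-0.1, 0.1, -0.6]
width: -0.0001
```

```bash
python3 -c "
from h import *
go(.501,.1775,.095,7.5)"
```

```text
t 0.9 tcp [ 330.5 -137.2  249.8] F [-0.09  0.07 -0.56] w -0.1
row [0.8939 0.0106 0.3889] [-0.0003 -0.0008 -0.1962] rows 7.79898098254751 4.111786860204529
```

Call:
play_rows(commands="0.894 0.0106 0.389 0 0 -0.1962 0;0.894 0.0106 0.389 0 0 -0.1962 0;0.894 0.0106 0.389 0 0 -0.1962 0;0.894 0.0106 0.389 0 0 -0.1962 0;0.894 0.0106 0.389 0 0 -0.1962 0;0.894 0.0106 0.389 0 0 -0.1962 0;0.894 0.0106 0.389 0 0 -0.1962 0;0.894 0.0106 0.389 0 0 -0.1962 0")

```text
time_s: 1.7
eef_pos: [0.5012, 0.1797, 0.0934]
orientation: [-2.068, -2.361, -0.001]
wrist_force: [0.1, -1.0, 0.6]
width: -0.0
```

```bash
python3 - <<'E'
from h import *
from rig import status,snapshot
p,d=snapshot('top');cv2.imwrite('pics/t1.png',p[:,:,::-1])
F=[]
for i in range(4):
    p,d=snapshot('side');F.append(status.sense()['wrist_force'][2])
print(F);go(.501,.1775,.0765,7.5)
b=p[210:310,210:350,::-1];cv2.imwrite('pics/c2.png',cv2.resize(b,None,fx=5,fy=5,interpolation=2))
E
```

```text
[np.float64(0.24958622471578637), np.float64(0.04954257330185673), np.float64(-1.0502739094156213), np.float64(0.40754167318496703)]
t 1.95 tcp [500.1 177.1  94.4] F [-0.36  0.37  0.41] w -0.1
row [0.0007 0.0025 0.0448] [-0.0008 -0.0006  0.0001] rows 0.35926368303042305 0.019913994203912988
```

View pics/c2.png

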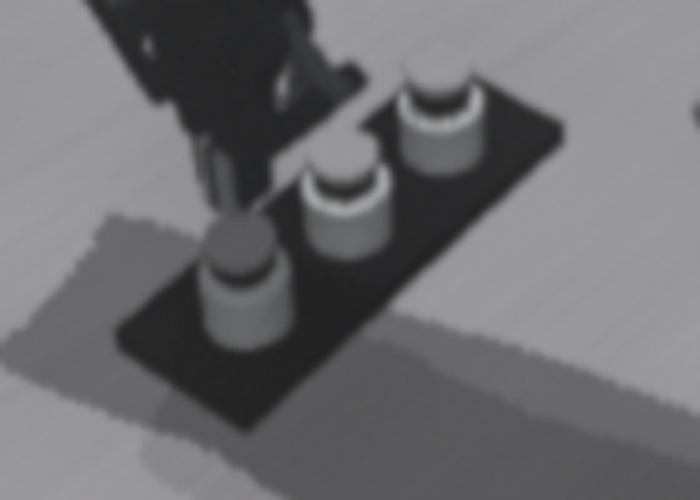

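The closed fingertips are above the left cap, at about (238,235) in the crop. I'll go down in small steps and watch the force.

Call:
play_rows(commands="0 0.002 0.024 0 0 0 0;0 0.002 0.048 0 0 0 0;0 0.002 0.048 0 0 0 0;0 0.002 0.048 0 0 0 0")

```text
time_s: 2.35
eef_pos: [0.5004, 0.1764, 0.0751]
orientation: [-2.07, -2.359, 0.002]
wrist_force: [0.3, 0.7, 1.0]
width: 0.0001
```

```bash
cat >> h.py <<'E'
def feel(n=4):
    from rig import status,snapshot
    F=[];Z=[]
    for i in range(n):
        snapshot('side');s=status.sense();F.append(s['wrist_force'][2]);Z.append(s['eef_pos'][2]*1e3)
    print('t',round(s['time_s'],2),'Fz',round(np.mean(F),2),'z',round(np.mean(Z),2),np.round(F,1),np.round(Z,2),(s['eef_pos']*1e3).round(1))
E
python3 - <<'E'
from h import *
feel()
z=cloud('top',np.load('top0.npy'))[...,2]*1000
for u,v in((222,223),(250,219),(278,215)): q=z[v-4:v+5,u-4:u+5];print(np.median(q).round(2),q.std().round(2))
E
```

```text
t 2.55 Fz -0.19 z 75.61 [-0.1 -0.5 -0.5  0.4] [75.44 75.62 75.69 75.71] [501.2 177.2  75.7]
54.67 3.57
52.56 2.37
55.03 1.58
```

Call:
play_rows(commands="0 0 0.0045 0 0 0 0;0 0 0.0045 0 0 0 0;0 0 0.0045 0 0 0 0")

```text
time_s: 2.85
eef_pos: [0.5012, 0.1772, 0.0739]
orientation: [-2.07, -2.36, -0.0]
wrist_force: [0.3, 0.4, -0.5]
width: 0.0002
```

```bash
python3 -c "
from h import *
feel()"
```

```text
t 3.05 Fz -0.04 z 73.9 [ 0.7  0.1 -0.5 -0.5] [73.91 73.9  73.88 73.9 ] [501.2 177.2  73.9]
```

Tip at 54.9 mm with no contact yet.

Call:
play_rows(commands="0 0 0.0035 0 0 0 0;0 0 0.0035 0 0 0 0;0 0 0.0035 0 0 0 0")

```text
time_s: 3.35
eef_pos: [0.5013, 0.1773, 0.0727]
orientation: [-2.07, -2.36, -0.001]
wrist_force: [0.1, -0.5, 0.9]
width: -0.0001
```

```bash
python3 -c "
from h import *
feel()"
```

```text
t 3.55 Fz 1.64 z 72.64 [1.4 1.5 2.2 1.5] [72.64 72.65 72.64 72.63] [501.4 177.3  72.6]
```

Call:
play_rows(commands="0 0 0.0035 0 0 0 0;0 0 0.0035 0 0 0 0;0 0 0.0035 0 0 0 0")

```text
time_s: 3.85
eef_pos: [0.5015, 0.1773, 0.0716]
orientation: [-2.07, -2.36, -0.002]
wrist_force: [-0.6, -0.4, 5.4]
width: -0.0003
```

```bash
python3 -c "
from h import *
feel()"
```

```text
t 4.05 Fz 5.06 z 71.59 [5.  4.9 5.  5.3] [71.65 71.59 71.57 71.56] [501.4 177.3  71.6]
```

Call:
play_rows(commands="0 0 0.003 0 0 0 0;0 0 0.0065 0 0 0 0;0 0 0.0065 0 0 0 0;0 0 0.0065 0 0 0 0;0 0 0.0065 0 0 0 0")

```text
time_s: 4.55
eef_pos: [0.5016, 0.1773, 0.07]
orientation: [-2.07, -2.361, -0.003]
wrist_force: [-2.9, -1.4, 11.3]
width: -0.0003
```

```bash
python3 -c "
from h import *
feel()"
```

```text
t 4.75 Fz 10.42 z 70.07 [ 9.3 11.5 10.3 10.6] [70.06 70.07 70.08 70.08] [501.6 177.4  70.1]
```

Call:
play_rows(commands="0 0 0.0042 0 0 0 0;0 0 0.0042 0 0 0 0;0 0 0.0042 0 0 0 0;0 0 0.0042 0 0 0 0")

```text
time_s: 5.15
eef_pos: [0.5017, 0.1774, 0.0697]
orientation: [-2.071, -2.361, -0.004]
wrist_force: [-3.2, -1.0, 11.4]
width: -0.0001
```

```bash
python3 -c "
from h import *
feel()"
```

```text
t 5.35 Fz 11.66 z 69.67 [12.1 11.1 12.2 11.3] [69.69 69.66 69.69 69.66] [501.7 177.4  69.7]
```

Call:
play_rows(commands="0 0 0.0053 0 0 0 0;0 0 0.0053 0 0 0 0;0 0 0.0053 0 0 0 0;0 0 0.0053 0 0 0 0;0 0 0.0053 0 0 0 0;0 0 0.0053 0 0 0 0")

```text
time_s: 5.95
eef_pos: [0.5017, 0.1774, 0.0691]
orientation: [-2.071, -2.361, -0.005]
wrist_force: [-3.4, -1.2, 13.9]
width: -0.0001
```

```bash
python3 -c "
from h import *
feel()
go(.509,.118,.076,7.5)"
```

```text
t 6.15 Fz 13.75 z 69.12 [13.4 13.2 14.  14.4] [69.13 69.14 69.11 69.12] [501.7 177.4  69.1]
t 6.15 tcp [501.7 177.4  69.1] F [-3.44 -1.64 14.43] w -0.1
row [-0.1495 -0.0013 -0.0176] [ 0.0006 -0.0008  0.    ] rows 1.204331067003467 0.02220295653334675
```

Left: about 13.75 N at 4.0 mm, so k ≈ 3.4 N/mm. Next, the middle.

Call:
play_rows(commands="0 0 -0.04 0 0 0 0;-0.08 -0.001 -0.04 0 0 0 0;-0.1495 -0.0013 -0.04 0 0 0 0;-0.1495 -0.0013 -0.03 0 0 0 0;-0.1495 -0.0013 -0.016 0 0 0 0;-0.1495 -0.0013 -0.0125 0 0 0 0;-0.1495 -0.0013 -0.0125 0 0 0 0;-0.1495 -0.0013 -0.0125 0 0 0 0")

```text
time_s: 6.95
eef_pos: [0.5088, 0.1188, 0.0737]
orientation: [-2.069, -2.362, -0.005]
wrist_force: [-0.0, 0.7, 0.9]
width: -0.0001
```

```bash
python3 -c "
from h import *
feel()
go(.509,.118,.0725,7.5)"
```

```text
t 7.15 Fz 0.12 z 74.02 [-0.1  0.2  0.4 -0. ] [73.89 74.   74.07 74.11] [509.1 118.4  74.1]
t 7.15 tcp [509.1 118.4  74.1] F [ 0.06 -0.59 -0.04] w -0.3
row [-0.0009 -0.0004  0.004 ] [ 0.0007 -0.0009  0.0002] rows 0.03315977267060518 0.024352960285095634
```

Call:
play_rows(commands="0 0 0.0042 0 0 0 0;0 0 0.0042 0 0 0 0;0 0 0.0042 0 0 0 0")

```text
time_s: 7.45
eef_pos: [0.5091, 0.1184, 0.0724]
orientation: [-2.07, -2.362, -0.006]
wrist_force: [0.0, -0.9, -0.1]
width: 0.0001
```

```bash
python3 -c "
from h import *
feel()"
```

```text
t 7.65 Fz -0.29 z 72.46 [-0.1 -0.4 -0.6 -0. ] [72.42 72.47 72.48 72.46] [509.1 118.4  72.5]
```

Call:
play_rows(commands="0 0 0.0038 0 0 0 0;0 0 0.0038 0 0 0 0;0 0 0.0038 0 0 0 0")

```text
time_s: 7.95
eef_pos: [0.5093, 0.1184, 0.0711]
orientation: [-2.071, -2.362, -0.006]
wrist_force: [-0.1, 0.5, 1.3]
width: -0.0001
```

```bash
python3 -c "
from h import *
feel()"
```

```text
t 8.15 Fz 1.01 z 71.06 [1.  1.  1.4 0.7] [71.09 71.07 71.05 71.04] [509.3 118.4  71. ]
```

Call:
play_rows(commands="0 0 0.004 0 0 0 0;0 0 0.004 0 0 0 0;0 0 0.004 0 0 0 0")

```text
time_s: 8.45
eef_pos: [0.5094, 0.1184, 0.0697]
orientation: [-2.071, -2.362, -0.006]
wrist_force: [-0.4, 0.1, 3.7]
width: 0.0001
```

```bash
python3 -c "
from h import *
feel()"
```

```text
t 8.65 Fz 3.87 z 69.65 [3.3 4.5 3.7 4. ] [69.67 69.67 69.65 69.62] [509.4 118.4  69.6]
```

Call:
play_rows(commands="0 0 0.0035 0 0 0 0;0 0 0.007 0 0 0 0;0 0 0.007 0 0 0 0;0 0 0.007 0 0 0 0;0 0 0.007 0 0 0 0;0 0 0.007 0 0 0 0")

```text
time_s: 9.25
eef_pos: [0.5095, 0.1184, 0.0675]
orientation: [2.071, 2.362, 0.007]
wrist_force: [-1.8, -0.9, 7.9]
width: -0.0003
```

```bash
python3 -c "
from h import *
feel()
go(.5165,.0585,.076,7.5)"
```

```text
t 9.45 Fz 7.85 z 67.46 [7.7 7.8 8.3 7.6] [67.46 67.45 67.47 67.44] [509.5 118.4  67.4]
t 9.45 tcp [509.5 118.4  67.4] F [-1.85  0.29  7.56] w -0.1
row [-0.1507 -0.0021 -0.0218] [ 0.0011 -0.0009  0.0002] rows 1.2184539656831503 0.029839630480320276
```

Middle: about 7.85 N at 4.1 mm, so k ≈ 1.9 N/mm. Next, the right.

Call:
play_rows(commands="0 0 -0.045 0 0 0 0;-0.08 -0.001 -0.045 0 0 0 0;-0.1507 -0.002 -0.045 0 0 0 0;-0.1507 -0.002 -0.035 0 0 0 0;-0.1507 -0.002 -0.025 0 0 0 0;-0.1507 -0.002 -0.02 0 0 0 0;-0.1507 -0.002 -0.02 0 0 0 0;-0.1507 -0.002 -0.02 0 0 0 0")

```text
time_s: 10.25
eef_pos: [0.5164, 0.0593, 0.075]
orientation: [-2.069, -2.364, -0.007]
wrist_force: [-0.3, -0.5, -0.7]
width: -0.0001
```

```bash
python3 -c "
from h import *
feel()"
```

```text
t 10.45 Fz 0.01 z 75.32 [-0.4  0.6  0.2 -0.3] [75.2  75.3  75.37 75.41] [516.7  58.9  75.4]
```

Call:
play_rows(commands="0 0 0.004 0 0 0 0;0 0 0.004 0 0 0 0;0 0 0.004 0 0 0 0")

```text
time_s: 10.75
eef_pos: [0.5168, 0.059, 0.074]
orientation: [2.07, 2.363, 0.008]
wrist_force: [-0.3, -0.6, 1.2]
width: 0.0001
```

```bash
python3 -c "
from h import *
feel()"
```

```text
t 10.95 Fz -0.02 z 73.94 [ 0.8 -0.  -0.6 -0.2] [73.96 73.94 73.93 73.91] [516.8  59.   73.9]
```

Call:
play_rows(commands="0 0 0.003 0 0 0 0;0 0 0.003 0 0 0 0;0 0 0.003 0 0 0 0")

```text
time_s: 11.25
eef_pos: [0.5169, 0.059, 0.0728]
orientation: [2.07, 2.363, 0.008]
wrist_force: [-0.5, 1.4, 1.8]
width: -0.0003
```

```bash
python3 -c "
from h import *
feel()"
```

```text
t 11.45 Fz 1.6 z 72.82 [1.9 1.3 1.5 1.6] [72.81 72.83 72.82 72.79] [516.9  59.   72.8]
```

Call:
play_rows(commands="0 0 0.004 0 0 0 0;0 0 0.004 0 0 0 0;0 0 0.004 0 0 0 0")

```text
time_s: 11.75
eef_pos: [0.517, 0.059, 0.0713]
orientation: [2.07, 2.362, 0.008]
wrist_force: [-0.4, 1.7, 3.2]
width: 0.0001
```

```bash
python3 -c "
from h import *
feel()"
```

```text
t 11.95 Fz 2.75 z 71.29 [3.3 2.  2.2 3.5] [71.29 71.3  71.28 71.28] [516.9  59.   71.3]
```

Call:
play_rows(commands="0 0 0.004 0 0 0 0;0 0 0.004 0 0 0 0;0 0 0.004 0 0 0 0;0 0 0.004 0 0 0 0;0 0 0.004 0 0 0 0")

```text
time_s: 12.45
eef_pos: [0.517, 0.059, 0.0698]
orientation: [2.069, 2.363, 0.009]
wrist_force: [-1.5, 0.7, 4.7]
width: -0.0003
```

```bash
python3 -c "
from h import *
feel(6)
go(.501,.1775,.13,7.5)"
```

```text
t 12.75 Fz 4.91 z 69.72 [4.7 4.8 5.1 5.6 5.  4.2] [69.75 69.73 69.73 69.71 69.7  69.72] [517.   59.   69.7]
t 12.75 tcp [517.   59.   69.7] F [-0.59  0.04  4.19] w -0.1
row [ 2.993e-01  1.000e-04 -1.498e-01] [ 0.0015 -0.0009  0.0004] rows 2.6776377000035256 0.03728521923329646
```

Right: about 4.9 N at 4.2 mm, so k ≈ 1.2 N/mm. So the right foot is softest and goes to the square socket, the left (≈3.4) is stiffest and goes to the round socket, and the middle (≈1.9) stays. I'll open above the right foot and lower around its body.

Call:
play_rows(commands="0 0 -0.08 0 0 0 0;0 0 -0.08 0 0 0 1;0 0 -0.08 0 0 0 1;0 0 -0.08 0 0 0 1;0 0 -0.08 0 0 0 1;0 0 -0.08 0 0 0 1;0 0 -0.08 0 0 0 1;0 0 -0.08 0 0 0 1")

```text
time_s: 13.55
eef_pos: [0.5167, 0.0589, 0.1014]
orientation: [2.07, 2.363, 0.008]
wrist_force: [0.4, 0.2, 0.2]
width: 0.0851
```

```bash
python3 -c "
from h import *
go(.5167,.0585,.0365,7.5)"
```

```text
t 13.55 tcp [516.7  58.9 101.4] F [0.37 0.23 0.21] w 85.1
row [-0.0014 -0.0008  0.1623] [ 0.0013 -0.0009  0.0004] rows 1.298210170052756 0.034188519542452944
```

Call:
play_rows(commands="-0.001 0 0.08 0 0 0 1;-0.001 0 0.14 0.001 -0.001 0 1;-0.001 0 0.162 0.0013 -0.001 0 1;-0.001 0 0.162 0.0013 -0.001 0 0.3;-0.001 0 0.162 0.0013 -0.001 0 0.3;-0.001 0 0.162 0.0013 -0.001 0 0.3;-0.001 0 0.162 0.0013 -0.001 0 0.3;-0.001 0 0.162 0.0013 -0.001 0 0.3")

```text
time_s: 14.35
eef_pos: [0.5182, 0.0588, 0.0382]
orientation: [2.069, 2.361, 0.003]
wrist_force: [-1.0, -0.3, 5.6]
width: 0.035
```

```bash
python3 -c "
from h import *
go(.5734,-.1392,.09,7.5)"
```

```text
t 14.35 tcp [518.2  58.8  38.2] F [-1.02 -0.33  5.64] w 35.0
row [-0.5089  0.0721 -0.1292] [0.001  0.0001 0.0004] rows 4.2401395101807795 0.021709581349031868
```

Call:
play_rows(commands="0 0 -0.02 0 0 0 0.3;0 0 -0.06 0 0 0 0.3;0 0 -0.129 0 0 0 0.3;-0.12 0.017 -0.129 0 0 0 0.3;-0.24 0.034 -0.129 0 0 0 0.3;-0.36 0.051 -0.129 0 0 0 0.3;-0.46 0.066 -0.129 0 0 0 0.3;-0.509 0.072 -0.129 0.001 0 0 0.3", squeeze=45)

```text
time_s: 15.15
eef_pos: [0.5741, -0.1429, 0.0905]
orientation: [2.073, 2.358, -0.0]
wrist_force: [0.5, -0.7, -0.3]
width: 0.0342
```

Call:
play_rows(commands="0 0 0.02 0 0 0 0.3;0 0 0.03 0 0 0 0.3;0 0 0.03 0 0 0 0.3;0 0 0.03 0 0 0 0.3")

```text
time_s: 15.55
eef_pos: [0.5734, -0.1414, 0.0781]
orientation: [2.072, 2.361, -0.001]
wrist_force: [-0.4, -0.6, -1.8]
width: 0.0343
```

```bash
python3 - <<'E'
from h import *
from rig import snapshot
p,d=snapshot('top');q,e=snapshot('side')
np.save('t2.npy',d);np.save('s2.npy',e)
cv2.imwrite('pics/t2.png',p[:,:,::-1]);cv2.imwrite('pics/s2.png',q[:,:,::-1])
a=cv2.resize(p[140:240,310:430,::-1],None,fx=3.3,fy=3.3,interpolation=2);b=cv2.resize(q[110:210,290:410,::-1],None,fx=3.3,fy=3.3,interpolation=2)
cv2.imwrite('pics/c3.png',np.hstack([a,b]))
feel();go(.5734,-.1392,.039,7.5)
E
```

```text
t 15.85 Fz -1.26 z 78.78 [-1.1 -1.2 -1.1 -1.6] [78.77 78.79 78.8  78.77] [ 574.3 -142.4   78.8]
t 15.85 tcp [ 574.3 -142.4   78.8] F [-0.32  0.55 -1.63] w 34.3
row [ 0.0084 -0.0012  0.0994] [ 0.0005  0.0006 -0.0005] rows 0.7981478845743524 0.019045693355948187
```

View pics/c3.png

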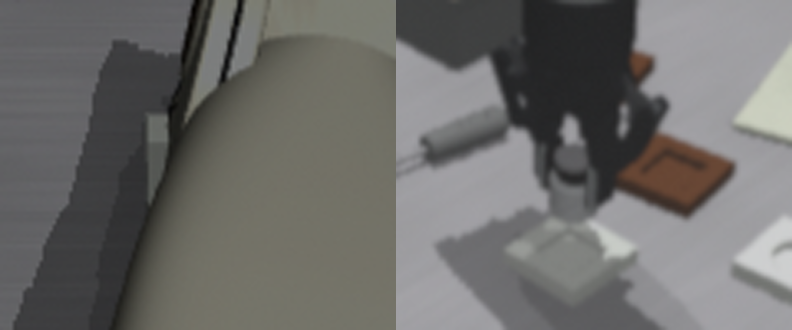

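The side crop shows the foot held over the square-socket block, with the cap at about (573,160) and the block at (570,255) in the crop. I'll compare the cap and block centres within the side view to cancel calibration bias.

```bash
python3 - <<'E'
from h import *
s=cv2.imread('pics/side0.png').astype(int);t=cv2.imread('pics/top0.png').astype(int);g=cv2.imread('pics/s2.png').astype(int)
for th in(148,155): 
  for k,bx in dict(sq=(315,370,168,206),rd=(385,438,170,210)).items(): print(th,k,quad('side',roi(s,*bx,lambda a:a.min(2)>th),.014))
# dark socket-wall pixels in the top view: extent of the square hole / circle of the round hole
for k,bx in dict(sq=(357,384,177,204),rd=(409,436,235,261)).items():
    print(k,'\n',t[bx[2]:bx[3]:1,bx[0]:bx[1],1] if k=='rd' else '')
print(g[148:172,332:356,1])
E
```

```text
148 sq ((576.379150390625, -138.2162322998047), (70.98899841308594, 71.16148376464844), 0.7545570135116577)
148 rd ((452.0986022949219, -248.78045654296875), (70.20184326171875, 71.52123260498047), 5.912347793579102)
155 sq ((575.9877319335938, -137.9868927001953), (68.69302368164062, 68.34613037109375), 0.388209730386734)
155 rd ((451.8035583496094, -248.76036071777344), (69.34762573242188, 68.65265655517578), 6.078431129455566)
sq 
 
rd 
 [[124 124 123 124 124 124 124 124 124 124 124 124 124 124 124 124 124 124
  124 124 123 123 124 124 124 124 123]
 [124 124 124 123 123 124 123 123 124 124 124 124 123 124 124 123 124 124
  123 124 123 124 124 124 123 124 124]
 [124 124 123 124 124 123 123 124 123 124 113 116 123 123 123 124 124 124
  124 124 124 124 123 124 123 123 124]
 [124 123 124 124 123 124 124 124 123 120 115 109 105  98 106 113 116 120
  123 124 124 123 124 124 123 123 124]
 [124 124 124 124 123 123 123 123 124 124 124 124 123 124 123 111  84  85
  111 121 123 124 123 124 124 123 123]
 [124 124 124 124 124 123 112 114 124 124 124 125 124 124 124 124 123 110
   87  91 115 12
[... 4008 characters left out ...]
12  81  61  76 100 108 100  87  73  61  56  55  56  59  64  79  82
   71  52  41  40  40  41]
 [149 125  94  72  77  95 107 110 107  99  91  87  85  86  86  77  82  83
   71  51  42  40  41  44]
 [154 142 124 103  90  93 102 109 112 113 112 112 112 110 104  85  83  82
   68  51  42  40  41  55]
 [157 155 148 133 109  95  98 103 108 113 114 116 116 114 107  87  83  80
   66  49  43  41  45  73]
 [158 157 155 146 116  96  97 101 104 107 110 111 111 110 102  83  82  80
   65  48  42  46  60  95]
 [157 157 157 147 114  96  96 101 104 106 108 109 108 107 100  80  81  79
   65  50  51  71  96 124]
 [156 157 157 148 115  96  97 101 105 106 108 108 107 107  99  80  81  81
   70  64  80 111 135 149]]
```

```bash
python3 - <<'E'
from h import *
s=cv2.imread('pics/side0.png').astype(int);t=cv2.imread('pics/top0.png').astype(int)
m=roi(s,225,330,215,300,lambda a:a.max(2)<60)
print('tray side',quad('side',m,.012),'top',quad('top',roi(t,200,305,195,245,lambda a:a.max(2)<50),.012))
for th in(120,140,155):
  for k,bx,z in(('L',(247,272,250,270),.0541),('M',(267,292,234,254),.0525),('R',(286,311,219,239),.055)):
    print(th,k,quad('side',roi(s,*bx,lambda a:a.min(2)>th),z))
E
```

```text
tray side ((506.8605041503906, 123.21808624267578), (72.47527313232422, 202.0704345703125), 7.292885780334473) top ((508.9159240722656, 117.80486297607422), (70.6544418334961, 200.72923278808594), 7.508238315582275)
120 L ((510.1073913574219, 181.28761291503906), (33.602989196777344, 29.065202713012695), 45.006656646728516)
120 M ((517.6910400390625, 122.67230987548828), (35.82643508911133, 28.473447799682617), 45.04546356201172)
120 R ((518.5040283203125, 59.85914993286133), (50.39630126953125, 24.504932403564453), 46.190040588378906)Traceback (most recent call last):
  File "<stdin>", line 7, in <module>
  File "h.py", line 12, in quad
    c=max(cs,key=cv2.contourArea)[:,0]
      ~~~^^^^^^^^^^^^^^^^^^^^^^^^
ValueError: max() iterable argument is empty
```

```bash
python3 -c "
from h import *
go(.5748,-.1388,.052,7.5)"
```

```text
t 15.85 tcp [ 574.3 -142.4   78.8] F [-0.32  0.55 -1.63] w 34.3
row [0.0089 0.0024 0.0669] [ 0.0005  0.0006 -0.0005] rows 0.5403417490206653 0.019045693355948187
```

Call:
play_rows(commands="0.009 0.0024 0.03 0.0005 0.0006 0 0.3;0.009 0.0024 0.055 0.0005 0.0006 0 0.3;0.009 0.0024 0.064 0.0005 0.0006 0 0.3;0.009 0.0024 0.067 0.0005 0.0006 0 0.3;0.009 0.0024 0.067 0.0005 0.0006 0 0.3")

```text
time_s: 16.35
eef_pos: [0.5745, -0.1388, 0.0514]
orientation: [-2.073, -2.36, 0.001]
wrist_force: [-0.7, -0.3, -0.5]
width: 0.0344
```

```bash
python3 -c "
from h import *
feel(3);go(.5748,-.1388,.0445,7.5)"
```

```text
t 16.5 Fz -0.75 z 52.07 [-0.3 -1.5 -0.4] [51.83 52.09 52.3 ] [ 575.1 -138.9   52.3]
t 16.5 tcp [ 575.1 -138.9   52.3] F [-0.7   0.   -0.41] w 33.9
row [ 0.0004 -0.0007  0.0195] [ 0.0002  0.0001 -0.0006] rows 0.15618615075317568 0.012527408296332787
```

Lowering slowly to the point where the foot's bottom is just inside the mouth (TCP about 44).

Call:
play_rows(commands="0 0 0.007 0 0 0 0.3;0 0 0.013 0 0 0 0.3;0 0 0.019 0 0 0 0.3;0 0 0.0205 0 0 0 0.3;0 0 0.0205 0 0 0 0.3")

```text
time_s: 17.0
eef_pos: [0.5748, -0.139, 0.0442]
orientation: [2.073, 2.36, -0.0]
wrist_force: [-1.6, -0.5, 1.3]
width: 0.0343
```

```bash
python3 - <<'E'
from h import *
from rig import snapshot
feel(3)
q,e=snapshot('side')
cv2.imwrite('pics/c4.png',cv2.resize(q[120:210,290:410,::-1],None,fx=6,fy=6,interpolation=2))
E
```

```text
t 17.15 Fz 1.94 z 44.23 [2.1 2.  1.7] [44.23 44.22 44.22] [ 574.9 -139.    44.2]
```

View pics/c4.png

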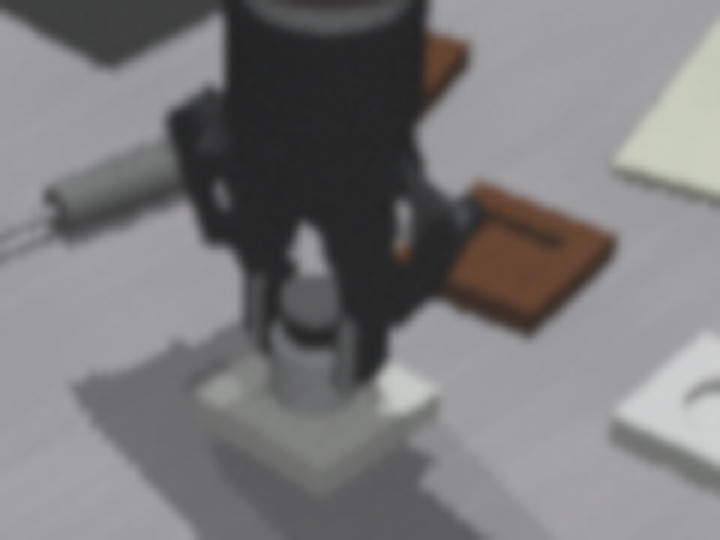

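The foot's rim is meeting the +x chamfer (Fx −1.6, Fz +2.7 over free). I'll shift 1.5 mm toward −x and check.

Call:
play_rows(commands="0 -0.004 0 0 0 0 0.3;0 -0.004 0 0 0 0 0.3;0 -0.004 0.003 0 0 0 0.3;0 -0.004 0.003 0 0 0 0.3")

```text
time_s: 17.6
eef_pos: [0.5732, -0.1391, 0.0426]
orientation: [-2.073, -2.36, 0.0]
wrist_force: [-0.2, 0.5, -1.9]
width: 0.0344
```

```bash
python3 -c "
from h import *
feel(4);go(.5732,-.139,.0445,7.5)"
```

```text
t 17.8 Fz -1.33 z 42.8 [-0.8 -1.6 -1.7 -1.3] [42.69 42.79 42.86 42.89] [ 573.3 -139.1   42.9]
t 17.8 tcp [ 573.3 -139.1   42.9] F [ 0.07 -0.26 -1.29] w 34.2
row [ 0.0003 -0.0002 -0.004 ] [ 0.      0.     -0.0005] rows 0.03243516339367196 0.011352619592715796
```

Free now at TCP 42.9, inside the mouth. I'll continue down.

Call:
play_rows(commands="0 0 0.003 0 0 0 0.3;0 0 0.006 0 0 0 0.3;0 0 0.008 0 0 0 0.3;0 0 0.0085 0 0 0 0.3;0 0 0.0085 0 0 0 0.3")

```text
time_s: 18.3
eef_pos: [0.5733, -0.1391, 0.0394]
orientation: [2.073, 2.36, -0.0]
wrist_force: [0.6, 0.4, -0.6]
width: 0.0344
```

```bash
python3 -c "
from h import *
feel(4)"
```

```text
t 18.5 Fz -0.34 z 39.54 [ 0.2 -0.3 -0.  -1.2] [39.5  39.53 39.55 39.57] [ 573.4 -139.2   39.6]
```

Call:
play_rows(commands="0 0 0.002 0 0 0 0.3;0 0 0.0035 0 0 0 0.3;0 0 0.0035 0 0 0 0.3;0 0 0.0035 0 0 0 0.3")

```text
time_s: 18.9
eef_pos: [0.5734, -0.1392, 0.0383]
orientation: [2.073, 2.36, 0.0]
wrist_force: [-1.1, 0.0, 0.7]
width: 0.0345
```

```bash
python3 -c "
from h import *
feel(4)"
```

```text
t 19.1 Fz 1.31 z 38.33 [1.  1.3 1.4 1.6] [38.34 38.3  38.36 38.32] [ 573.4 -139.2   38.3]
```

Seated: floor contact at z 38.3, the same height as in the nest. Releasing and lifting.

Call:
play_rows(commands="0 0 0 0 0 0 0.45;0 0 0 0 0 0 0.6;0 0 0 0 0 0 0.7;0 0 0 0 0 0 0.7;0 0 -0.03 0 0 0 0.7;0 0 -0.1 0 0 0 0.7;0 0 -0.2 0 0 0 0.7;0 0 -0.2 0 0 0 0.7")

```text
time_s: 19.9
eef_pos: [0.5776, -0.1402, 0.1254]
orientation: [2.066, 2.352, 0.009]
wrist_force: [2.0, -0.4, -0.2]
width: 0.0596
```

```bash
python3 - <<'E'
from h import *
from rig import snapshot
q,e=snapshot('side')
cv2.imwrite('pics/c5.png',cv2.resize(q[120:210,290:410,::-1],None,fx=6,fy=6,interpolation=2))
go(.501,.1775,.118,7.5)
E
```

```text
t 19.95 tcp [ 576.2 -139.8  122.8] F [ 0.02  0.07 -1.18] w 59.9
row [ 0.811  -0.0844  0.0086] [ 0.0027  0.0011 -0.0006] rows 6.523245590224945 0.06185328847654955
```

View pics/c5.png

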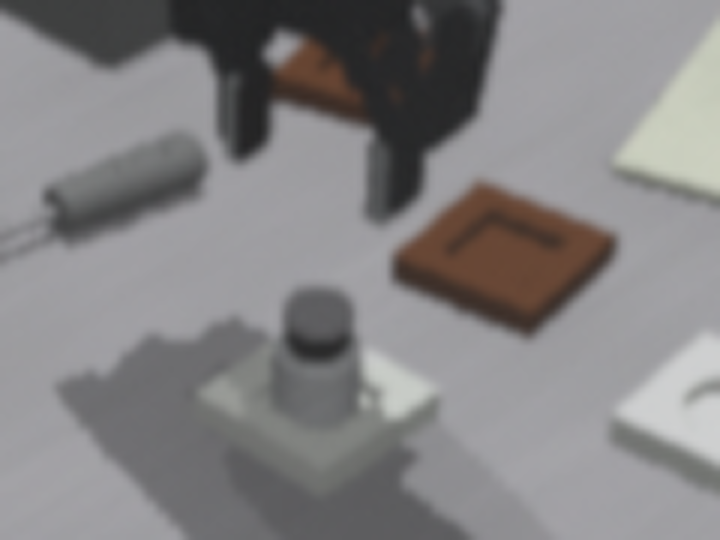

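The soft foot stands upright in the square socket, at about (317,350) in the crop. Now to the left nest.

Call:
play_rows(commands="0.12 -0.0125 0 0 0 0 1;0.24 -0.025 0 0 0 0 1;0.36 -0.0375 0 0 0 0 1;0.48 -0.05 0 0 0 0 1;0.6 -0.0625 0 0 0 0 1;0.72 -0.075 0 0.001 0 0 1;0.811 -0.083 0.008 0.0027 0.001 0 1;0.811 -0.083 0.008 0.0027 0.001 0 1")

```text
time_s: 20.75
eef_pos: [0.4997, 0.1815, 0.1175]
orientation: [-2.064, -2.366, 0.001]
wrist_force: [0.3, -1.7, -0.0]
width: 0.0853
```

Call:
play_rows(commands="0 0 0 0 0 0 1;0 0 0 0 0 0 1")

```text
time_s: 20.95
eef_pos: [0.4993, 0.181, 0.117]
orientation: [-2.065, -2.365, 0.003]
wrist_force: [0.1, 0.5, 0.0]
width: 0.086
```

```bash
python3 -c "
from h import *
go(.5018,.1775,.037,7.5)"
```

```text
t 20.95 tcp [499.3 181.  117. ] F [0.13 0.46 0.01] w 86.0
row [-0.0095  0.0055  0.2001] [-0.0009 -0.0001  0.0015] rows 1.6029632537823177 0.03640319228452093
```

Call:
play_rows(commands="-0.0095 0.0055 0.09 -0.001 0 0.0015 1;-0.0095 0.0055 0.16 -0.001 0 0.0015 1;-0.0095 0.0055 0.198 -0.001 0 0.0015 1;-0.0095 0.0055 0.198 -0.001 0 0.0015 1;-0.0095 0.0055 0.198 -0.001 0 0.0015 1", squeeze=30)

```text
time_s: 21.45
eef_pos: [0.5022, 0.1764, 0.038]
orientation: [-2.074, -2.36, -0.0]
wrist_force: [0.2, 0.6, 0.4]
width: 0.0854
```

Call:
play_rows(commands="0 0 0 0 0 0 0.3;0 0 0 0 0 0 0.3;0 0 0 0 0 0 0.3;0 0 0 0 0 0 0.3;0 0 0 0 0 0 0.3;0 0 0 0 0 0 0.3")

```text
time_s: 22.05
eef_pos: [0.5028, 0.1766, 0.0391]
orientation: [2.073, 2.359, 0.002]
wrist_force: [-0.7, -0.3, 5.5]
width: 0.0347
```

```bash
python3 -c "
from h import *
go(.42,-.06,.13,7.5);go(.449,-.2498,.1,7.5)"
```

```text
t 22.05 tcp [502.8 176.6  39.1] F [-0.72 -0.29  5.47] w 34.7
row [-0.5598 -0.2809 -0.2279] [ 0.0005 -0.0001 -0.0006] rows 5.332454521086242 0.016757725560707953
t 22.05 tcp [502.8 176.6  39.1] F [-0.72 -0.29  5.47] w 34.7
row [-1.0397 -0.2702 -0.153 ] [ 0.0005 -0.0001 -0.0006] rows 8.680956954511554 0.016757725560707953
```

Call:
play_rows(commands="0 0 -0.02 0 0 0 0.3;0 0 -0.08 0 0 0 0.3;0 0 -0.17 0 0 0 0.3;-0.08 -0.04 -0.228 0 0 0 0.3;-0.19 -0.095 -0.228 0 0 0 0.3;-0.3 -0.15 -0.228 0 0 0 0.3;-0.41 -0.206 -0.228 0 0 0 0.3;-0.52 -0.262 -0.228 0 0 0 0.3", squeeze=45)

```text
time_s: 22.85
eef_pos: [0.4244, -0.0445, 0.1303]
orientation: [2.071, 2.36, 0.002]
wrist_force: [1.0, -0.9, -1.1]
width: 0.0337
```

```bash
python3 -c "
from h import *
go(.4485,-.2498,.08,7.5)"
```

```text
t 22.85 tcp [424.4 -44.5 130.3] F [ 0.98 -0.92 -1.12] w 33.7
row [-0.5166 -0.0072  0.1258] [ 0.0007 -0.     -0.0002] rows 4.2541845577278465 0.014630766731294632
```

Call:
play_rows(commands="-0.11 -0.001 0 0 0 0 0.3;-0.22 -0.003 0.02 0 0 0 0.3;-0.33 -0.005 0.04 0 0 0 0.3;-0.44 -0.006 0.08 0 0 0 0.3;-0.5 -0.007 0.11 0 0 0 0.3;-0.517 -0.007 0.125 0.0007 0 0 0.3;-0.517 -0.007 0.125 0.0007 0 0 0.3;-0.517 -0.007 0.125 0.0007 0 0 0.3")

```text
time_s: 23.65
eef_pos: [0.4483, -0.2488, 0.0804]
orientation: [-2.07, -2.361, -0.0]
wrist_force: [-0.3, -0.9, -1.9]
width: 0.0339
```

```bash
python3 - <<'E'
from h import *
from rig import snapshot
feel(4)
q,e=snapshot('side')
cv2.imwrite('pics/c6.png',cv2.resize(q[110:220,350:470,::-1],None,fx=5,fy=5,interpolation=2))
go(.4487,-.2497,.0525,7.5)
E
```

```text
t 23.85 Fz -1.33 z 80.98 [-1.7 -0.4 -2.1 -1.1] [80.77 80.97 81.08 81.11] [ 449.  -248.9   81.1]
t 23.9 tcp [ 449.  -249.1   81.1] F [-0.54  0.24 -2.35] w 34.2
row [-0.0015 -0.001   0.0714] [0.0002 0.0002 0.0003] rows 0.5713691834127439 0.008518090145558039
```

View pics/c6.png

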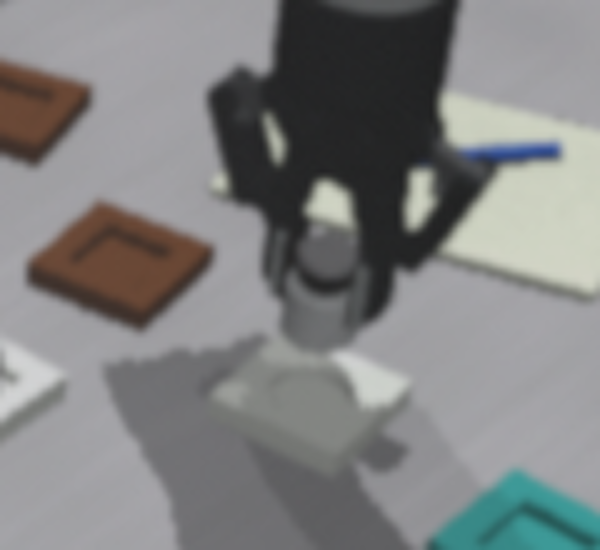

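The stiff foot is over the round block (foot at (320,320), socket at (315,385) in the crop). I'll lower it.

Call:
play_rows(commands="-0.0015 -0.001 0.03 0 0 0 0.3;-0.0015 -0.001 0.055 0 0 0 0.3;-0.0015 -0.001 0.068 0 0 0 0.3;-0.0015 -0.001 0.0715 0 0 0 0.3;-0.0015 -0.001 0.0715 0 0 0 0.3;-0.0015 -0.001 0.0715 0 0 0 0.3")

```text
time_s: 24.5
eef_pos: [0.4488, -0.2499, 0.0525]
orientation: [2.07, 2.362, 0.0]
wrist_force: [-0.8, 0.7, -0.9]
width: 0.0341
```

```bash
python3 -c "
from h import *
print(ray('top',[[422.6,247.0]],.014));feel(3)
go(.4487,-.2497,.045,7.5)"
```

```text
[[ 0.44813677 -0.25045082  0.014     ]]
t 24.65 Fz -1.56 z 52.74 [-1.1 -2.1 -1.4] [52.67 52.76 52.79] [ 449.  -249.9   52.8]
t 24.65 tcp [ 449.  -249.9   52.8] F [-0.25  0.3  -1.44] w 34.3
row [ 0.0006 -0.0007  0.0195] [0.0004 0.0003 0.0003] rows 0.15601353866585735 0.01230101146705005
```

Call:
play_rows(commands="0 -0.001 0.007 0 0 0 0.3;0 -0.001 0.013 0 0 0 0.3;0 -0.001 0.018 0 0 0 0.3;0 -0.001 0.0205 0 0 0 0.3;0 -0.001 0.0205 0 0 0 0.3")

```text
time_s: 25.15
eef_pos: [0.4484, -0.2499, 0.0443]
orientation: [2.07, 2.362, 0.0]
wrist_force: [0.5, 0.0, -1.8]
width: 0.0338
```

```bash
python3 -c "
from h import *
feel(4);go(.4487,-.2497,.045,7.5)"
```

```text
t 25.35 Fz -1.4 z 44.57 [-1.  -1.1 -2.1 -1.4] [44.45 44.57 44.59 44.65] [ 448.7 -250.    44.7]
t 25.35 tcp [ 448.7 -250.    44.7] F [-0.44  0.49 -1.42] w 34.1
row [ 0.0008  0.0002 -0.0009] [0.0005 0.0003 0.0003] rows 0.009548690699097568 0.012942783938346261
```

Inside the mouth and free. Continuing.

Call:
play_rows(commands="0 0 0.003 0 0 0 0.3;0 0 0.006 0 0 0 0.3;0 0 0.009 0 0 0 0.3;0 0 0.011 0 0 0 0.3;0 0 0.011 0 0 0 0.3")

```text
time_s: 25.85
eef_pos: [0.4485, -0.25, 0.0401]
orientation: [2.07, 2.362, 0.0]
wrist_force: [-0.3, -0.7, -1.0]
width: 0.0338
```

```bash
python3 -c "
from h import *
feel(4)"
```

```text
t 26.05 Fz -1.23 z 40.23 [-1.9 -0.4 -1.4 -1.2] [40.16 40.21 40.25 40.29] [ 448.8 -250.    40.3]
```

Call:
play_rows(commands="0 0 0.002 0 0 0 0.3;0 0 0.004 0 0 0 0.3;0 0 0.0045 0 0 0 0.3;0 0 0.0045 0 0 0 0.3")

```text
time_s: 26.45
eef_pos: [0.4489, -0.2502, 0.0392]
orientation: [2.069, 2.361, 0.001]
wrist_force: [-1.5, 0.3, 4.7]
width: 0.0339
```

```bash
python3 -c "
from h import *
feel(4)"
```

```text
t 26.65 Fz 5.7 z 39.16 [5.3 6.2 5.8 5.5] [39.14 39.16 39.17 39.17] [ 448.9 -250.2   39.2]
```

Floor reached at 39.2, which matches the grasp height. Release and retreat.

Call:
play_rows(commands="0 0 -0.002 0 0 0 0.45;0 0 -0.002 0 0 0 0.6;0 0 -0.002 0 0 0 0.7;0 0 -0.002 0 0 0 0.7;0 0 -0.03 0 0 0 0.7;0 0 -0.1 0 0 0 0.7;0 0 -0.2 0 0 0 0.7;0 0 -0.3 0 0 0 0.7")

```text
time_s: 27.45
eef_pos: [0.4481, -0.2497, 0.1607]
orientation: [2.069, 2.362, 0.001]
wrist_force: [0.4, -0.5, 0.0]
width: 0.0596
```

```bash
python3 -c "
from h import *
go(.25,-.42,.26,-40)"
```

```text
t 27.45 tcp [ 448.1 -249.7  160.7] F [ 0.38 -0.5   0.02] w 59.6
row [-0.3571 -0.5467 -0.2485] [5.000e-04 1.000e-04 2.641e-01] rows 5.589382945256521 5.535137271635318
```

Call:
play_rows(commands="-0.357 -0.547 -0.25 0 0 0.264 0.7;-0.357 -0.547 -0.25 0 0 0.264 0.7;-0.357 -0.547 -0.25 0 0 0.264 0.7;-0.357 -0.547 -0.25 0 0 0.264 0.7;-0.357 -0.547 -0.25 0 0 0.264 0.7;-0.357 -0.547 -0.25 0 0 0.264 0.7;-0.357 -0.547 -0.25 0 0 0.264 0.7;-0.357 -0.547 -0.25 0 0 0.264 0.7")

```text
time_s: 28.25
eef_pos: [0.2494, -0.4202, 0.2613]
orientation: [2.846, 1.326, 0.002]
wrist_force: [-1.2, 0.0, -1.4]
width: 0.0603
```

```bash
python3 - <<'E'
from h import *
from rig import snapshot,status
p,d=snapshot('top');q,e=snapshot('side')
C=cloud('top',d);m=(C[...,2]>.044)&(C[...,2]<.064)
for k,bx in dict(sq=(355,386,172,206),mid=(239,264,206,233),rd=(405,440,228,265)).items():
    M=roi(C,*bx,lambda a:(a[...,2]>.044)&(a[...,2]<.066)); print(k,M.sum(), quad('top',M,.054) if M.sum() else '',np.median(C[M>0][:,2]) )
a=cv2.resize(p[90:270,190:460,::-1],None,fx=1.48,fy=1.48);b=cv2.resize(q[130:310,220:450,::-1],None,fx=1.48,fy=1.48)
cv2.imwrite('pics/c7.png',np.hstack([a,b]));s=status.sense();print(s['time_s'],s['qvel'].round(3),s['eef_pos'])
E
```

```text
sq 141 ((573.466796875, -139.6233367919922), (27.243772506713867, 25.253137588500977), 89.88352966308594) 0.055376499307407956
mid 148 ((509.1625061035156, 118.42402648925781), (24.94718360900879, 27.2685489654541), 0.01424318179488182) 0.052609690409557985
rd 151 ((448.3983154296875, -247.83421325683594), (27.204875946044922, 24.680908203125), 89.57532501220703) 0.05413432359919257
28.35 [ 0.017  0.004 -0.006 -0.002 -0.003  0.   ] [ 0.25019315 -0.41906552  0.26034048]
```

View pics/c7.png

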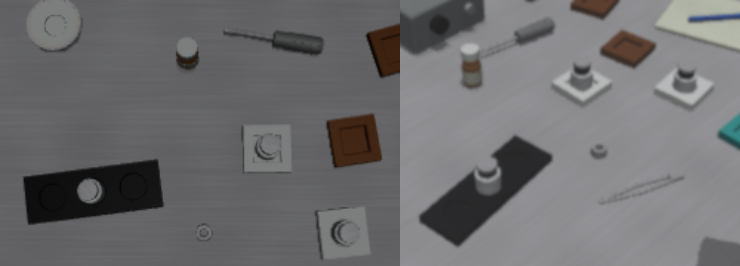

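Both feet are upright in their sockets and their cap heights match the nest heights (54.1 and 55.4 mm against 54.1 and 55.0). The middle foot, ring, vial and dish have not moved. Handing in.

```bash
python3 -c "
from rig import ticket,status
print(status.sense()['time_s'],ticket.sign_off())"
```

```text
the job is handed in; nothing more can be done
28.35 None
```

The job is done and handed in at 28.35 s, though no verdict was reported. I pressed the caps left, middle, right to about 4 mm each:

| Nest | Stiffness | Where the foot is now |
|---|---|---|
| Left | about 3.4 N/mm (stiffest) | round socket |
| Middle | about 1.9 N/mm | left in its nest |
| Right | about 1.2 N/mm (softest) | square socket |

**Final pictures:** Both moved feet stand upright. Their cap tops, 55.4 mm (square) and 54.1 mm (round), match the heights felt in the tray. In the top view they sit about 0.4 mm (square) and 2 mm (round) from the block centres. The middle foot measured exactly where it started. The spacer, vial and dish look undisturbed, though I checked those only by eye. The gripper is open and clear of everything.

**What disagreed:**
- The two cameras placed the blocks 3 to 4 mm apart in x. I started the square block from their average, and the foot touched the socket's chamfer at about 3 N. Moving 1.5 mm to the top camera's value freed it.
- The round foot's offset of about 2 mm includes camera error. The arm released it within about 1 mm of the measured block centre.

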